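# Flip the yellow slide box shut

### The arm

A 6-joint arm with a two-finger parallel gripper is mounted at the origin on the work surface. World frame = base frame: x ahead of the robot, y to its left, z up, the work surface at z = 0. Lengths are in mm, angles in rad, forces in N, time in s.
With the tool pointing down it reaches from about 375 to 975 mm from the base axis. Payload 3.8 kg.
Tool frame: the origin (TCP) lies on the centre line of the jaws, within the pads' length; the fingertips stand 19 mm ahead of it and the grasp point (between the pads) is the TCP; z points along the fingers, y is the line along which they close (so a half turn about z gives the same grasp; the last joint's range is limited). The gripper opens to 85 mm and grips with 20 to 120 N. Pads are 22 mm wide; open, the fingers measure 114 mm over their backs; the gripper's body (76 mm by 85 mm) begins 54 mm behind the grasp point. The pads swing forward as they close: fully open they stand 13 mm farther back than shut.
Start: joints at [1.289, 0.264, 1.604, -0, 1.274, -0.037], TCP at [163.593, 654.871, 250.28] pointing down, gripper open.
Joint ranges: [-2.63, 2.63], [-0.94, 2.18], [0.31, 2.57], [-1.31, 4.45], [0, 2.66], [-2.55, 2.55]. Speed limits (rad/s): [2.57, 2.57, 3.14, 3.14, 3.14, 3.14].

### API

Orientations are given as a rotation vector (axis times angle).
In Python, from workcell import sense, get_image, calibration, job_done gives the robot as it stands. The module is installed in compiled form; this text tells all that it offers.
- The arm moves only by the shell command python3 -m handwheel 'ROWS'. ROWS is JSON, a list of rows, each a list of 3 entries, a list of its own where there are three numbers: the turn, a rotation vector about the tool's x, y, z in degrees, then the shift along the tool's x, y, z in mm, then the opening, from 0 (shut) to 1 (fully open). A call has 1 to 20 rows; each row shifts and turns the commanded pose from where the row before left it, along the tool's axes as they then stand; what a row does not reach is not made up. A row lasts 1/8 s, in which the tool goes at most 62.5 mm and 10.7 degrees, less where a joint would pass 70% of its speed; a pose out of reach is approached as far as the arm can. A call with a gripper value outside its range is refused whole. The fingers move at their own pace and stop on an object; the grip force is fixed at half the most. Time passes only in rows, so rows that do not move let the fingers close. It gives the time, the measured TCP pose, the force, the opening and the grip force at its end, in the units of the state.
- sense(): the state, without advancing time (a new reading comes with each control period).
- get_image(name): name is "side" or "top" or "wrist"; returns the picture (420x560x3 uint8, red, green, blue); there is no depth.
- calibration(name): a dict with "fovy" (degrees; the focal length in pixels is half the picture's height over the tangent of half this angle, whatever the lens; pixels are square), "cx", "cy" (the principal point, pixels), "R" (3x3) and "t" (3): a world point X has camera coordinates R X + t. Camera axes: x right, y down, z forward; pixel columns grow to the right and rows downward; lengths in mm; the calibration is good to about 2 mm. A picture is of the moment at which its call begins: read the wrist's pose just before it. calibration takes no time and is no camera call; for the wrist camera it gives the pose at the moment of the call.
- job_done(): hands the job in; it is judged then, once.
The state is a dict: "time": time; "joint_pos": joint angles; "qd": joint speeds; "joint_torque": joint torques, N m; "ee_pos": TCP position; "orientation": TCP orientation; "contact_force": force on the tool from outside, world axes, zero at the start; "torque": the same for the moment, N m; "finger_gap": finger opening in mm; "grip_force": force on a finger pad.
Only numpy, scipy, OpenCV 4.12 (cv2) and the standard library are available. Lean on these libraries where they do the work, as an engineer would, in place of code of your own. Each camera call takes 0.05 s, during which the arm holds its last target. There are 200 camera calls.

### The job

The yellow slide box is full, so close it against dust: its open lid is too wide to grasp, so lever it up by its free edge from underneath, swing it over past upright and press it down until it is fully shut. The slides in the blue box are still drying: leave that box standing wide open.

Things in the scene. Friction and masses are not known exactly. Their poses are not given: they have to be found in the camera images.
- yellow_lid (a joint): Yellow lid's angle, rad: 0 shut (stops on the rim), 1.57 upright, 2.95 fully open: nearly level, reaching out to the right (-y) over free air. Starts at 2.6 to 2.95. Flat plate, no handle: 100 mm hinge to free edge, 110 wide, 6 thick, about 120 g; white card on its inner face, which looks up when open. Stiff hinge: stays at any angle, moves with 0.6 to 2.5 N at the free edge.
- yellow_hinge (a point): Middle of the yellow box's hinge, on top of its right-hand (-y) wall, 58 mm above the bench. x: level, across the box, to the left (about world +y, within 0.3 rad); y: along the hinge; z: up. At angle a the lid runs from here along cos(a) x + sin(a) z; its outer face (top when shut) is 6 mm off that line. Box: 100 (x) x 110 (y) x 58 mm, open, yellow, full of glass slides, fixed on a black pad.
- blue_lid (a joint): opening angle of the blue box's lid, same meaning, size and stiffness as the yellow one; starts between 2.6 and 2.95 and must stay wide open.
- blue_hinge (a point): Middle of the blue box's hinge, same axes; the blue box is built like the yellow one, its lid also open to the right, and stands to its left or right, also fixed.
Mind the look-alikes: they are no part of the job. Of the things like the part that bears yellow_lid, leave any that is green, red or turquoise; of the rest the smaller one is meant.

How it is judged (in metres and radians):
At the end, for the whole second after the job is handed in: The yellow lid is shut to within 0.1 rad (about 10 mm at its free edge) and stays so; the blue lid is still open (2.45 rad or more) (value of joint yellow_lid below 0.1 rad and value of joint blue_lid above 2.45 rad); the robot touches nothing.
It fails at once if the blue lid is pushed up or closed (value of joint blue_lid below 2.45 rad).
It also fails if it takes over 32 s, if anything falls off the work surface, if the arm or the gripper's body presses on something with over 40 N, if the wrist force passes 120 N, or if a joint passes its speed limit or range.

## Working session

There is one attempt and no reset: what is moved stays moved. The work goes in short steps, Python scripts to look and compute and a shell command to move; the robot and the scene stay as the last step left them, time stands still between calls to the robot, and variables do not carry over. Pictures are saved under pics/ and viewed, at most 10 in all, crops included, and the job is handed in when it is done.

```bash
mkdir -p pics
python3 - <<'E'
from workcell import *
import cv2,numpy as np
s=sense();print({k:np.round(v,3).tolist() for k,v in s.items()})
for n in("top","side"):
    im=get_image(n);cv2.imwrite(f"pics/{n}0.png",im[:,:,::-1]);c=calibration(n);print(n,c)
print(calibration("wrist"))
E
```

```text
{'time': 0.0, 'joint_pos': [1.289, 0.265, 1.605, -0.0, 1.274, -0.037], 'qd': [-0.001, -0.0, -0.001, 0.002, 0.0, -0.0], 'joint_torque': [-0.001, -51.514, -36.731, -0.0, 0.013, -0.0], 'ee_pos': [163.399, 654.217, 248.956], 'orientation': [-0.384, -3.118, 0.003], 'contact_force': [-0.107, 0.057, 0.323], 'torque': [-0.034, 0.001, -0.04], 'grip_force': 0.0, 'finger_gap': 85.418}
top {'fovy': 53.62295424271049, 'cx': 283.22444669204225, 'cy': 198.53539190073104, 'R': array([[ 0.02657631, -0.99961461, -0.00802079],
       [-0.99779418, -0.02603794, -0.06106392],
       [ 0.06083154,  0.00962595, -0.99810163]]), 't': array([  14.10257563,  494.66810962, 1088.68816952])}
side {'fovy': 53.26834155185066, 'cx': 285.3883532405324, 'cy': 206.67110901508875, 'R': array([[ 0.99300286, -0.11781932,  0.007996  ],
       [-0.08670339, -0.77337199, -0.62799545],
       [ 0.08017388,  0.622908  , -0.77817593]]), 't': array([-484.16849086,  117.64867594, 1033.46152115])}
{'fovy': 66.63893523520402, 'cx': 279.7194710487192, 'cy': 210.40329388640555, 'R': array([[ 0.24225182,  0.97021119, -0.00207302],
       [ 0.92731908, -0.23091275,  0.29454817],
       [ 0.28529525, -0.07327719, -0.95563438]]), 't': array([-673.41145025,  -38.01152466,  379.20397164])}
```

View pics/top0.png

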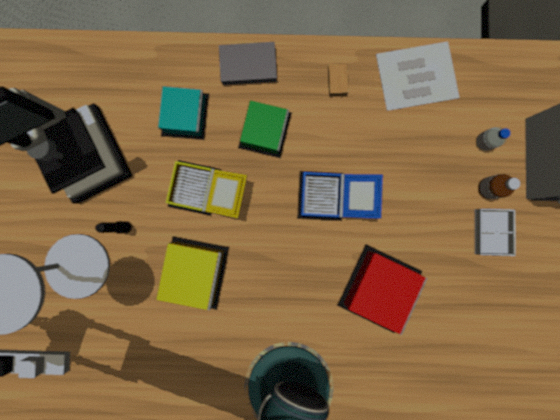

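View pics/side0.png

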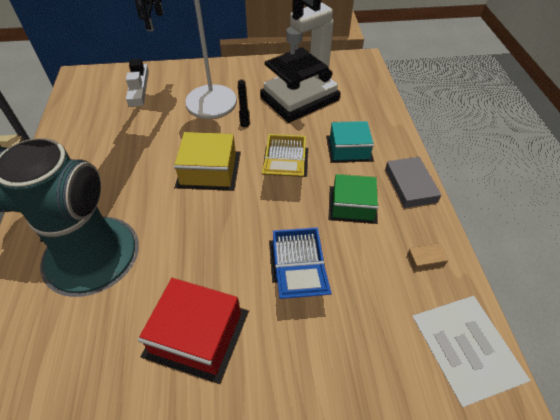

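Run:
```python
from workcell import *
import cv2,numpy as np
a=cv2.imread("pics/top0.png")[150:225,155:255];b=cv2.imread("pics/side0.png")[128:188,255:315]
a=cv2.resize(a,(800//2,300),interpolation=3);b=cv2.resize(b,(300,300),interpolation=3)
cv2.imwrite("pics/crop.png",np.hstack([a,b]))
c=calibration("wrist");R,t=c["R"],c["t"];print("cam",-R.T@t)
```

```text
cam [ 90.1988721  672.36098041 372.18058109]
```

View pics/crop.png

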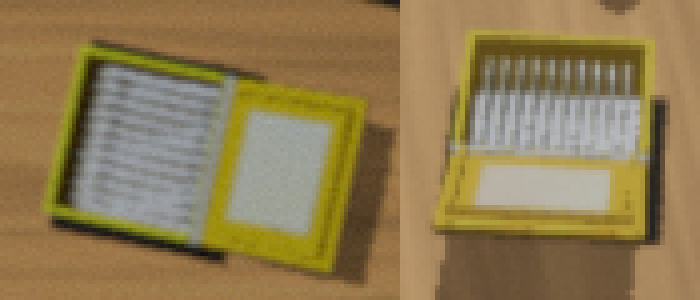

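```bash
cat > h.py <<'E'
from workcell import *
import cv2,numpy as np
def P(n):
    c=calibration(n);h=420;f=h/2/np.tan(np.radians(c["fovy"]/2))
    return np.array([[f,0,c["cx"]],[0,f,c["cy"]],[0,0,1]])@np.c_[c["R"],c["t"]]
def tri(a,b,n1="top",n2="side"):
    X=cv2.triangulatePoints(P(n1),P(n2),np.float64(a),np.float64(b));return (X[:3]/X[3]).ravel()
def ray(n,p,z):
    M=P(n);A=M[:,:3];o=-np.linalg.solve(A,M[:,3]);d=np.linalg.solve(A,np.array([*p,1.]));return o+d*(z-o[2])/d[2]
E
python3 - <<'E'
from h import *
pt=dict(bL=((177,161.2),(305.6,136.4)),bR=((167,203.7),(269,134.6)),hL=((213.7,168.7),(304.6,159.6)),hR=((203.7,210.7),(265,158)),fL=((246.7,174.2),(304,175.6)),fR=((238,217.5),(261.6,173.6)))
for k,(a,b) in pt.items(): print(k,tri(a,b).round(1),ray("top",a,58).round(1),ray("side",b,58).round(1))
E
```

```text
bL [581.1 301.4  61.7] [580.6 302.5  58. ] [582.9 305.6  58. ]
bR [473.8 322.8  60. ] [470.5 323.5  58. ] [477.2 325.1  58. ]
hL [564.1 206.3  62.6] [563.6 207.2  58. ] [566.  210.9  58. ]
hR [456.1 228.7  58.6] [455.1 228.8  58. ] [457.1 229.3  58. ]
fL [548.3 118.4  93.1] [551.6 122.   58. ] [555.5 150.9  58. ]
fR [440.4 136.3  94.4] [440.1 140.6  58. ] [442.7 170.8  58. ]
```

The yellow box (smaller yellow) has its hinge at about (510, 218, 58), its x axis along (0.18, 0.98), and the lid at about 2.77 rad. The top view shows a lamp at about pixel (75, 265). I'll retract, then swing around inside it.

```bash
python3 -m handwheel '[[[0,0,0],[0,-48,0],0],[[0,0,0],[0,-48,0],0],[[0,0,0],[0,-48,0],0],[[0,0,0],[0,-48,0],0],[[0,0,0],[0,-48,0],0],[[0,0,0],[0,-46,0],0],[[0,0,0],[-37,-7,0],0],[[0,0,0],[-37,-7,0],0],[[0,0,0],[-37,-7,0],0],[[0,0,0],[-37,-7,0],0],[[0,0,0],[-41,-27,0],0],[[0,0,0],[-41,-27,0],0],[[0,0,0],[-41,-27,0],0]]'
```

```text
time: 1.72
ee_pos: [331.4, 204.6, 250.0]
orientation: [-0.383, -3.118, -0.0]
contact_force: [0.8, 0.5, -0.2]
finger_gap: -0.0
grip_force: 0.0
```

```bash
python3 -m handwheel '[[[0,0,0],[-37,-21,0],0],[[0,0,0],[-37,-21,0],0],[[0,0,0],[-37,-21,0],0],[[0,0,0],[-37,-21,0],0],[[0,0,0],[-37,-21,0],0],[[0,0,-3.7],[0,0,0],0],[[-10,0,0],[0,0,0],0],[[-10,0,0],[0,0,0],0],[[-10,0,0],[0,0,0],0],[[-10,0,0],[0,0,0],0],[[-10,0,0],[0,0,0],0],[[0,0,0],[0,0,0],0]]'
python3 - <<'E'
from h import *
from scipy.spatial.transform import Rotation as r
s=sense();print(np.round(s["joint_pos"],2));print(r.from_rotvec(s["orientation"]).as_matrix().round(3))
im=get_image("wrist");im2=get_image("side")
cv2.imwrite("pics/w1.png",np.hstack([im,im2])[:,:,::-1][::1]);cv2.imwrite("pics/w1.png",cv2.resize(cv2.imread("pics/w1.png"),(800,300)))
E
```

```text
time: 3.22
ee_pos: [483.5, 58.0, 247.5]
orientation: [0.26, 2.772, 1.294]
contact_force: [-0.2, -0.2, 0.3]
finger_gap: -0.2
grip_force: 0.0
[-0.46  0.    2.14  0.84  1.41 -2.17]
[[-0.983  0.123  0.136]
 [ 0.183  0.631  0.754]
 [ 0.007  0.766 -0.643]]
```

View pics/w1.png

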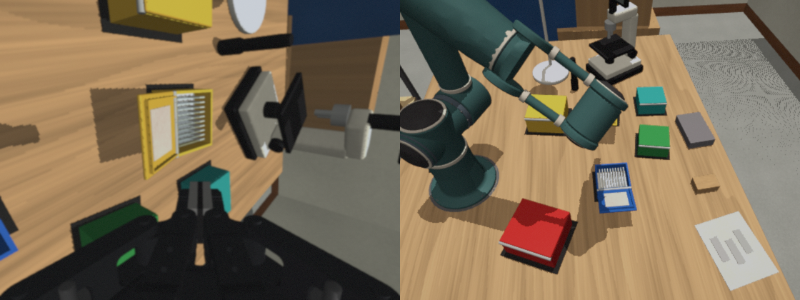

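The wrist view shows the yellow lid (about 160, 135) ahead of the closed fingers. The way is clear, so I'll go down outside it and then under it.

```bash
python3 -m handwheel '[[[0,0,0],[0,-26,26],0],[[0,0,0],[0,-26,26],0],[[0,0,0],[0,-26,26],0],[[0,0,0],[0,-26,26],0],[[0,0,0],[0,-26,26],0],[[0,0,0],[0,0,0],0]]'
python3 - <<'E'
from h import *
s=sense();print(np.round(s["joint_pos"],2))
im=get_image("wrist");im2=get_image("top")
cv2.imwrite("pics/w2.png",cv2.resize(np.hstack([im,im2])[:,:,::-1],(800,300)))
E
```

```text
time: 4.08
ee_pos: [486.5, 76.7, 66.1]
orientation: [0.248, 2.774, 1.293]
contact_force: [-0.1, 0.3, 0.5]
finger_gap: -0.1
grip_force: 0.0
[-0.42  0.3   2.23  0.96  1.14 -2.48]
```

View pics/w2.png

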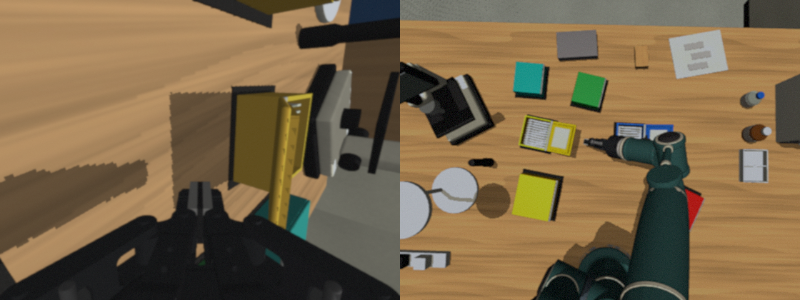

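Fingers point under the lid, but j6 is near its limit. I'll roll 90° about the tool axis, which leaves the finger geometry just as good.

```bash
python3 -m handwheel '[[[0,0,10],[0,0,0],0],[[0,0,10],[0,0,0],0],[[0,0,10],[0,0,0],0],[[0,0,10],[0,0,0],0],[[0,0,10],[0,0,0],0],[[0,0,10],[0,0,0],0],[[0,0,10],[0,0,0],0],[[0,0,10],[0,0,0],0],[[0,0,10],[0,0,0],0],[[0,0,0],[11,0,13],0],[[0,0,0],[11,0,13],0],[[0,0,0],[0,0,0],0]]'
cat >> h.py <<'E'
def st():
    s=sense();q=np.array(s["ee_pos"])-[510,218,58]
    from scipy.spatial.transform import Rotation as r
    M=r.from_rotvec(s["orientation"]).as_matrix();u=np.array([.18,.984,0]);
    print("q",np.round(s["joint_pos"],2),"s",(q@u).round(1),"lat",(q@[-.984,.18,0]).round(1),"z",q[2].round(1)+58,"x,y,z in s,z",np.c_[u@M,M[2]].round(3).tolist())
E
python3 -c "
from h import *
st()"
```

```text
time: 5.68
ee_pos: [493.5, 110.2, 67.8]
orientation: [-1.871, -1.568, -0.874]
contact_force: [0.1, -0.3, -0.3]
finger_gap: 0.1
grip_force: 0.0
q [-0.35  0.29  2.24  1.01  1.1  -0.89] s -109.0 lat -3.2 z 67.8 x,y,z in s,z [[0.643, 0.766], [0.004, 0.002], [0.766, -0.643]]
```

```bash
python3 -m handwheel '[[[0,0,0],[11,0,0.6],0],[[0,0,0],[11,0,0.6],0],[[0,0,0],[12,0,-3],0],[[0,0,0],[12,0,-3],0],[[0,0,0],[9,0,0.4],0],[[0,0,0],[9,0,0.4],0],[[0,0,0],[7.5,0,2],0],[[0,0,0],[7.5,0,2],0],[[0,0,0],[0,0,0],0]]'
python3 - <<'E'
from h import *
st()
im=get_image("wrist");im2=get_image("side")
cv2.imwrite("pics/w3.png",cv2.resize(np.hstack([im,im2])[:,:,::-1],(800,300)))
E
```

```text
time: 6.8
ee_pos: [502.9, 159.2, 128.3]
orientation: [-1.873, -1.564, -0.875]
contact_force: [-1.0, -0.5, -0.1]
finger_gap: -0.2
grip_force: 0.0
q [-0.24  0.16  2.23  1.02  1.12 -0.72] s -59.1 lat -3.6 z 128.3 x,y,z in s,z [[0.642, 0.767], [0.001, 0.0], [0.767, -0.642]]
```

View pics/w3.png

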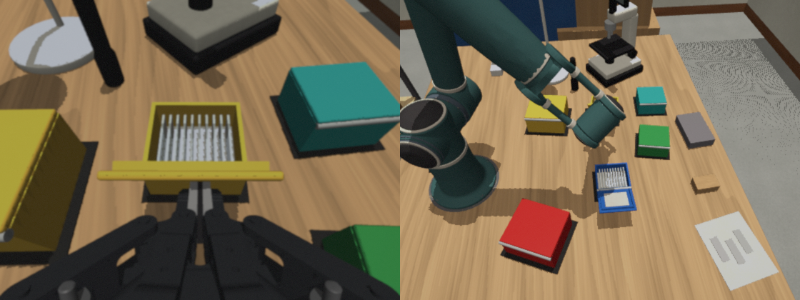

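The wrist view shows the lid (edge at row 175, columns 100–280) riding up on the fingertips. I'll carry on over the top.

```bash
python3 -m handwheel '[[[0,0,0],[9,0,6],0],[[0,0,0],[9,0,6],0],[[0,0,0],[9,0,6],0],[[0,0,0],[7.7,0,11.5],0],[[0,0,0],[7.7,0,11.5],0],[[0,0,0],[2.2,0,7.3],0],[[0,0,0],[2.2,0,7.3],0],[[0,0,0],[4,0,13],0],[[0,0,0],[0,0,0],0]]'
python3 - <<'E'
from h import *
st()
im=get_image("wrist");im2=get_image("top")
cv2.imwrite("pics/w4.png",cv2.resize(np.hstack([im,im2])[:,:,::-1],(800,300)))
E
```

```text
time: 8.02
ee_pos: [517.3, 243.1, 121.6]
orientation: [-1.874, -1.564, -0.872]
contact_force: [-0.3, 0.2, 0.7]
finger_gap: 0.1
grip_force: 0.0
q [-0.06  0.19  2.22  1.12  1.   -0.66] s 26.0 lat -2.7 z 121.6 x,y,z in s,z [[0.643, 0.766], [0.002, -0.002], [0.766, -0.643]]
```

View pics/w4.png

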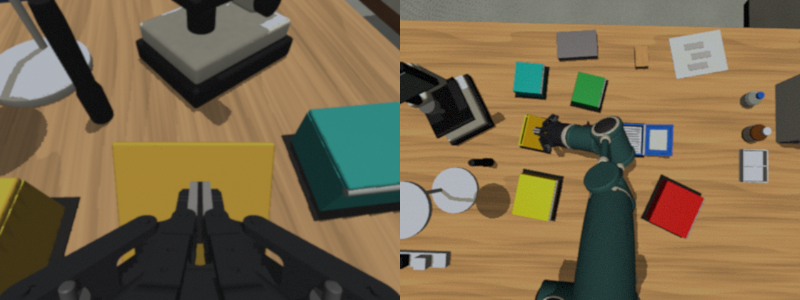

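The wrist view shows the lid past upright, its outer face under the fingers (edge at row 143). I'll press it down.

```bash
python3 -m handwheel '[[[0,0,0],[-1.8,0,11],0],[[0,0,0],[-1.8,0,11],0],[[0,0,0],[-5,0,8.5],0],[[0,0,0],[-5,0,8.5],0],[[0,0,0],[0,0,0],0]]'; python3 -c "
from h import *
st()"
```

```text
time: 8.75
ee_pos: [521.0, 263.1, 85.5]
orientation: [-1.875, -1.564, -0.871]
contact_force: [0.2, -0.1, 0.2]
finger_gap: 0.0
grip_force: 0.0
q [-0.02  0.26  2.23  1.2   0.95 -0.73] s 46.4 lat -2.7 z 85.5 x,y,z in s,z [[0.644, 0.765], [0.001, -0.002], [0.765, -0.644]]
```

```bash
python3 -m handwheel '[[[0,0,0],[-1.5,0,1.3],0],[[0,0,0],[-1.5,0,1.3],0],[[0,0,0],[0,0,0],0],[[0,0,0],[0,0,0],0]]'; python3 -m handwheel '[[[0,0,0],[-1.5,0,1.3],0],[[0,0,0],[0,0,0],0]]'
```

```text
time: 9.25
ee_pos: [522.2, 262.9, 83.1]
orientation: [-1.876, -1.564, -0.874]
contact_force: [-0.4, -1.1, 0.7]
finger_gap: 0.3
grip_force: 0.0
time: 9.5
ee_pos: [522.4, 263.2, 82.4]
orientation: [-1.873, -1.564, -0.876]
contact_force: [-3.2, -4.4, 7.9]
finger_gap: -0.1
grip_force: 4.1
```

```bash
python3 -m handwheel '[[[0,0,0],[-1.5,0,1.3],0],[[0,0,0],[0,0,0],0]]'
python3 - <<'E'
from h import *
im=get_image("wrist");im2=get_image("side")
cv2.imwrite("pics/w5.png",cv2.resize(np.hstack([im,im2])[:,:,::-1],(800,300)))
E
```

```text
time: 9.75
ee_pos: [522.6, 263.3, 82.1]
orientation: [-1.87, -1.564, -0.879]
contact_force: [-9.9, -12.3, 19.2]
finger_gap: 0.0
grip_force: 9.5
```

View pics/w5.png

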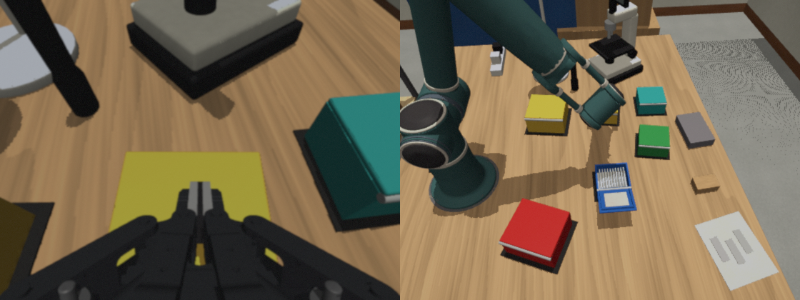

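Force rose to 19 N with no further travel, so the lid is on its stop. I'll back off and check.

```bash
python3 -m handwheel '[[[0,0,0],[8,0,-7],0],[[0,0,0],[23,0,-26],0],[[0,0,0],[23,0,-45],0],[[0,0,0],[23,0,-45],0],[[0,0,0],[23,0,-45],0],[[0,0,0],[23,0,-45],0],[[0,0,0],[0,0,0],0]]'
python3 - <<'E'
from h import *
im=get_image("wrist");im2=get_image("side");im3=get_image("top")
a=cv2.resize(im2[100:310,220:360],(400,600));b=cv2.resize(im3[140:230,150:270],(400,300));c=cv2.resize(im,(400,300))
cv2.imwrite("pics/w6.png",np.hstack([a,np.vstack([b,c])])[:,:,::-1])
E
```

```text
time: 10.72
ee_pos: [509.4, 179.2, 315.4]
orientation: [-1.876, -1.569, -0.884]
contact_force: [0.1, -0.1, 0.2]
finger_gap: -0.3
grip_force: 0.0
```

View pics/w6.png

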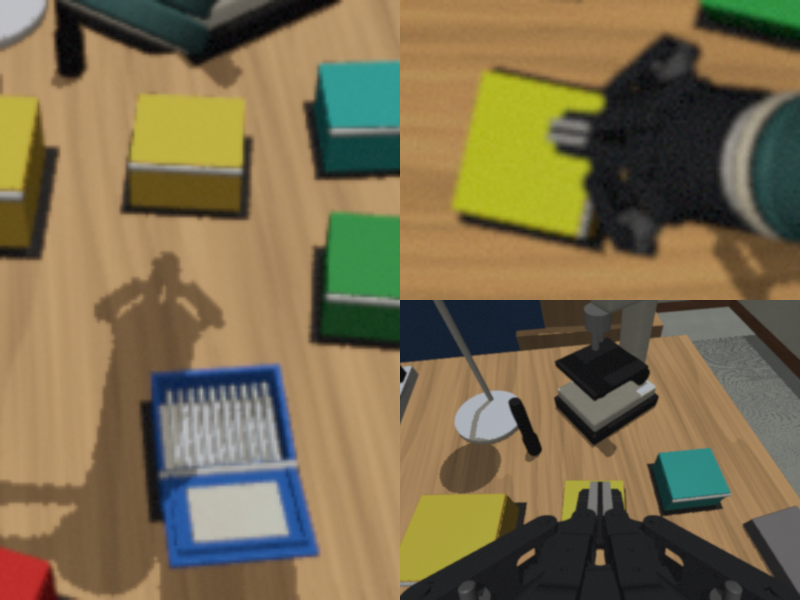

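The yellow lid lies flat and shut (crop about 190, 130), and the blue box is still wide open (about 235, 510). The arm is clear of both.

```bash
python3 -c "
from workcell import *
print(job_done())"
```

```text
the job is handed in; nothing more can be done
None
```

The job is handed in at about 11 s: the yellow lid is pressed fully shut onto its rim, the blue box is still wide open, and the arm is clear; the hand-in call gave no verdict.

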